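# Push the carrier home in the test nest and start the test

### The arm

A 6-joint arm with a two-finger parallel gripper is mounted at the origin on the work surface. World frame = base frame: x ahead of the robot, y to its left, z up, the work surface at z = 0. Lengths are in mm, angles in rad, forces in N, time in s.
With the tool pointing down it reaches from about 350 to 775 mm from the base axis. Payload 7.3 kg.
Tool frame: the origin (TCP) lies midway between the tips of the shut fingers; the grasp point (between the pads) lies 19 mm behind it; z points along the fingers, y is the line along which they close (so a half turn about z gives the same grasp; the last joint's range is limited). The gripper opens to 92 mm and grips with 3 to 60 N. Pads are 19 mm wide; open, the fingers measure 130 mm over their backs; the gripper's body (75 mm by 190 mm) begins 47 mm behind the grasp point.
Start: joints at [-1.292, 0.342, 1.524, -0, 1.275, -0.146], TCP at [216.397, -478.349, 226.741] pointing down, gripper open.
Joint ranges: [-2.53, 2.53], [-0.77, 2.02], [0.04, 2.7], [-1, 4.14], [0.28, 2.66], [-3.11, 3.11]. Speed limits (rad/s): [2.57, 2.57, 3.14, 3.14, 3.14, 3.14].

### API

Orientations are given as [roll, pitch, yaw] about the fixed x, y, z axes, in that order (R = Rz(yaw) Ry(pitch) Rx(roll)).
In Python, from plant import bot gives the robot as it stands.
- The arm moves only by the tool servo_tool, never from a script. Its argument "deltas" is a list of rows, each a list of 2 entries, a list of its own where there are three numbers: the shift along the tool's x, y, z in m, then the turn, a rotation vector about the tool's x, y, z in degrees. A call has 1 to 20 rows; each row shifts and turns the commanded pose from where the row before left it, along the tool's axes as they then stand; what a row does not reach is not made up. A row lasts 1/8 s, in which the tool goes at most 62.5 mm and 10.7 degrees, less where a joint would pass 70% of its speed; a pose out of reach is approached as far as the arm can. A call with a gripper value outside its range is refused whole. "fingers" is the opening, from 0 (shut) to 1 (fully open), set as the call begins (left out, the last holds). The fingers move at their own pace and stop on an object; the grip force is fixed at half the most. Time passes only in rows, so rows that do not move let the fingers close. It gives the time, the measured TCP pose, the force, the opening and the grip force at its end, in the units of the state.
- bot.get_obs(): the state, without advancing time (a new reading comes with each control period).
- bot.capture(name): name is "scene" or "top" or "wrist"; returns the picture (420x560x3 uint8, red, green, blue); there is no depth.
- bot.camera_model(name): a dict with "mtx" (3x3 intrinsics, pixels), "dist" ([k1, k2, p1, p2, k3] as OpenCV has them; the pictures are not rectified), "xyz" and "rotation" of the camera in the world. Camera axes: x right, y down, z forward; pixel columns grow to the right and rows downward; lengths in mm; the calibration is good to about 2 mm. A picture is of the moment at which its call begins: read the wrist's pose just before it. camera_model takes no time and is no camera call; for the wrist camera it gives the pose at the moment of the call.
- bot.close_job(): hands the job in; it is judged then, once.
The state is a dict: "time": time; "joint_positions": joint angles; "dq": joint speeds; "tau": joint torques, N m; "tool_pos": TCP position; "tcp_rot": TCP orientation; "contact_force": force on the tool from outside, world axes, zero at the start; "moment": the same for the moment, N m; "grip_width": finger opening in mm; "finger_force": force on a finger pad.
Only numpy, scipy, OpenCV 4.12 (cv2) and the standard library are available. Lean on these libraries where they do the work, as an engineer would, in place of code of your own. Each camera call takes 0.05 s, during which the arm holds its last target. There are 200 camera calls.

### The job

Push the blue carrier along the table, without lifting it and without touching the connector that stands in it, until it sits square and fully home against both steel stops of the test nest. Then press the green start button all the way down, let it come back up and move clear. Never press the start button before the carrier is home, do not press the red emergency stop, and leave everything else where it is.

Things in the scene. Friction and masses are not known exactly. Their poses are not given: they have to be found in the camera images.
- blue_carrier: Carrier to push: loose blue plastic block, 100 mm along x, 90 along y, 24 high, 0.25 to 0.6 kg; slides on the table with up to about 8 N. Origin: centre of underside, z up. Starts 80 to 160 mm from home along the nest's -x and 30 to 100 mm along its +y, turned up to 0.35 rad from it. Home: origin on the nest's origin, axes parallel.
- connector: Connector under test: black 30 x 30 x 24 mm foot, brass stem 18 mm across on top, 46 mm high in all. Loose, standing 12 mm deep in a pocket in the middle of the blue carrier (1 mm play), so it reaches 58 mm above the table. Origin: centre of underside. It rides along; not to be touched.
- nest: Fixed test nest. Origin: on the table, where the home carrier's centre lies. Two steel stops, 20 mm high, 16 thick, form an L: back stop's face at x = +50 mm, from y = -61 to +110; side stop's face at y = -45 mm, from x = -50 to +50. The -x and +y sides are open, marked by flat yellow tape. Black probe block, 34 mm high, behind the back stop. Yaw up to 0.25 rad.
- start_top (a point): Top centre of the green start button (32 mm across) when up, 63 mm above the table, on a fixed grey box 70 x 70 mm and 45 mm high. Start and emergency stop boxes may swap places. Pressed straight down.
- start (a joint): Travel of the green start button in m: 0 up, 0.006 fully down (about 5 N at the bottom; springs back).
- estop_top (a point): Top centre of the red emergency stop button (44 mm across), 63 mm above the table, on a fixed yellow box 70 x 70 mm and 45 mm high. Not to be pressed.
- estop (a joint): Travel of the red emergency stop in m: 0 up, 0.006 fully down.
- orange_carrier: Another carrier, orange and empty, same size as the blue one, loose, to the right of the nest. Leave alone. Origin: centre of its underside.
- spare_left: Spare connector (30 x 30 mm foot, 46 mm high) standing loose on the table to the left, near the robot. Leave alone. Origin: centre of its underside.
- spare_right: Spare connector, same shape, standing loose on the right. Leave alone. Origin: centre of its underside.
- screwdriver: Screwdriver lying on the table on the right, along its x, about 0.2 m long. Leave alone.
- spray_bottle: Black bottle with red cap, 52 mm across, 140 mm high, standing beyond the nest on the right. Leave alone. Origin: centre of its underside.
- mouse: Black computer mouse, 105 x 62 mm, 38 high, beyond the nest on the left. Leave alone. Origin: centre of its underside.
Not all that is in view belongs to the job. Leave any brown look-alike of the blue_carrier alone.

How it is judged (in metres and radians):
On the way, in this order (a step that is already met when the one before it is completed fails the run):
1. the blue carrier sits home against both stops, at rest (x of blue_carrier in the frame of nest between -0.004 and 0.004 m and y of blue_carrier in the frame of nest between -0.004 and 0.004 m and angle between the x axis of blue_carrier and the x axis of nest, either way round below 0.05 rad and linear speed of blue_carrier below 0.01 m/s), for 0.2 s.
2. the green start button is pressed down with the carrier home (value of joint start above 0.0045 m and x of blue_carrier in the frame of nest between -0.004 and 0.004 m and y of blue_carrier in the frame of nest between -0.004 and 0.004 m and angle between the x axis of blue_carrier and the x axis of nest, either way round below 0.05 rad), for 0.02 s.
At the end, for the whole second after the job is handed in: The blue carrier rests on the table with its centre within 4 mm of home along both nest axes and within 0.05 rad of square, the connector still seated upright in it, the green button back up (within 1 mm), everything else where it was (all of step 1 and z of connector in the frame of blue_carrier between 0.008 and 0.016 m and angle between connector's own z axis and vertical below 0.12 rad and height (world z) of blue_carrier below 0.004 m and value of joint start below 0.001 m); the robot touches nothing.
It fails at once if the blue carrier is lifted (over 6 mm) or tipped (over 0.12 rad) (height (world z) of blue_carrier above 0.006 m or angle between blue_carrier's own z axis and vertical above 0.12 rad).
It fails at once if the connector is touched by the robot (over 0.5 N) or comes out of its pocket (contact force between any of the fingers, the arm and connector above 0.5 N or z of connector in the frame of blue_carrier above 0.018 m or angle between connector's own z axis and vertical above 0.2 rad).
It fails at once if the start button is pressed (over 2 mm) while the carrier is not home (value of joint start above 0.002 m and not (x of blue_carrier in the frame of nest between -0.004 and 0.004 m and y of blue_carrier in the frame of nest between -0.004 and 0.004 m and angle between the x axis of blue_carrier and the x axis of nest, either way round below 0.05 rad)).
It fails at once if the emergency stop is pressed (over 2 mm) (value of joint estop above 0.002 m).
It fails at once if a bystander is moved more than 15 mm (distance of any of orange_carrier, spare_left, spare_right, screwdriver, spray_bottle, mouse from where it was at the start of the episode above 0.015 m).
It also fails if it takes over 51 s, if anything falls off the work surface, if the arm or the gripper's body presses on something with over 40 N, if the wrist force passes 120 N, or if a joint passes its speed limit or range.

## Working session

There is one attempt and no reset: what is moved stays moved. The work goes in short steps, Python scripts to look and compute and a tool call to move; the robot and the scene stay as the last step left them, time stands still between calls to the robot, and variables do not carry over. Pictures are saved under pics/ and viewed, at most 10 in all, crops included, and the job is handed in when it is done.

Besides the shell and the picture viewer there is one more tool, called after "Emit:" as name(argument=value, ...), one argument or row to a line, values as JSON. servo_tool: Moves the arm, as the interface text tells. Its arguments: {"type":"object","properties":{"deltas":{"type":"array"},"fingers":{"type":"number"}},"required":["deltas"]}

```bash
mkdir -p pics; python3 - <<'E'
from plant import bot
import cv2
o=bot.get_obs();print(o)
for n in("scene","top"):
    cv2.imwrite(f"pics/{n}0.png",bot.capture(n)[:,:,::-1]);print(bot.camera_model(n))
E
```

```text
{'time': 0.0, 'joint_positions': array([-1.29200853e+00,  3.42714203e-01,  1.52501955e+00,  3.07457065e-06,
        1.27541873e+00, -1.46008604e-01]), 'dq': array([ 0.00163737, -0.00068035,  0.00144019,  0.00106749,  0.00173624,
        0.0016606 ]), 'tau': array([ 1.21108067e-03, -4.31244314e+01, -2.44221336e+01,  7.17716594e-02,
        5.58433158e-02, -1.21035473e-04]), 'tool_pos': array([ 216.27262909, -477.92846836,  226.04851455]), 'tcp_rot': array([-3.14004986e+00, -2.29847694e-04,  4.24795323e-01]), 'contact_force': array([-0.87649915, -0.04535223, -0.83323858]), 'moment': array([ 0.03810811, -0.02569405,  0.01409569]), 'finger_force': 0.0, 'grip_width': 91.95333183090314}
{'mtx': array([[412.75794029,   0.        , 278.57657472],
       [  0.        , 412.75794029, 210.83891417],
       [  0.        ,   0.        ,   1.        ]]), 'dist': array([-0.06176756,  0.        ,  0.        ,  0.        ,  0.        ]), 'xyz': array([1167.29051294,  459.93267104,  633.40458692]), 'rotation': array([-2.16746264,  0.01317946,  2.22423096])}
{'mtx': array([[539.80777199,   0.        , 275.78845061],
       [  0.        , 539.80777199, 212.96927493],
       [  0.        ,   0.        ,   1.        ]]), 'dist': array([-0.05420409,  0.        ,  0.        ,  0.        ,  0.        ]), 'xyz': array([ 460.63436887,  -72.17134623, 1501.30939609]), 'rotation': array([-3.11187038, -0.0042885 , -1.59970802])}
```

View pics/top0.png

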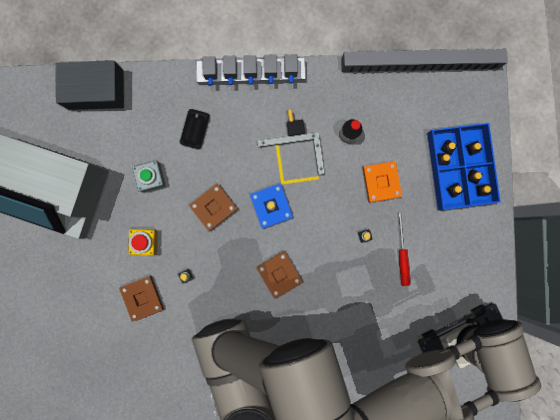

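View pics/scene0.png

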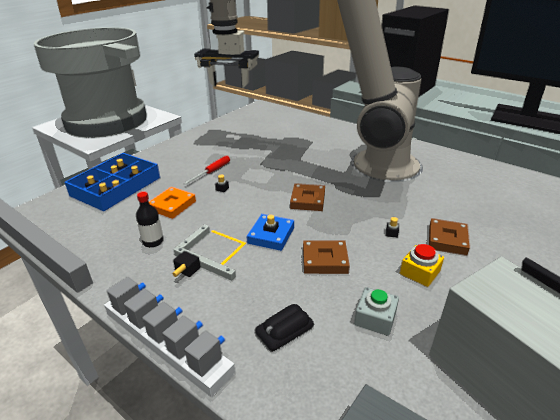

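The top view shows the blue carrier at about (271,206), the nest L with its corner near (320,137), the green button at (146,175), the red one at (141,242), and brown look-alikes at (213,207) and (279,274).

```bash
cat >h.py <<'E'
import numpy as np,cv2
from scipy.spatial.transform import Rotation as R
from plant import bot
def rot(r):
    r=np.array(r); return r if r.shape==(3,3) else None
def ray(n,px,z,conv='rotvec',m=None):
    m=m or bot.camera_model(n)
    u=cv2.undistortPoints(np.array(px,float).reshape(-1,1,2),m['mtx'],m['dist']).reshape(-1,2)
    Rm=R.from_euler('xyz',m['rotation']).as_matrix()
    d=np.c_[u,np.ones(len(u))]@Rm.T
    return m['xyz']+d*((z-m['xyz'][2])/d[:,2])[:,None]
def blue(im):
    h=cv2.cvtColor(im,cv2.COLOR_RGB2HSV)
    k=cv2.inRange(h,(105,120,60),(125,255,255)); k[:, 350:]=0; k[:110]=0
    c=max(cv2.findContours(k,0,1)[0],key=cv2.contourArea); return cv2.minAreaRect(c)
E
python3 - <<'E'
from h import *
im=bot.capture("top"); r=blue(im);print(r)
P=ray("top",cv2.boxPoints(r),24);print(P)
print(P.mean(0),np.linalg.norm(np.roll(P,1,0)-P,axis=1))
print(ray("top",[(146,175),(141,242)],63))
c=im[120:200,245:345];cv2.imwrite("pics/c.png",cv2.resize(c[:,:,::-1],None,fx=7,fy=7,interpolation=cv2.INTER_CUBIC))
E
```

```text
((270.8416442871094, 205.55654907226562), (37.131534576416016, 33.23003387451172), 70.34617614746094)
[[ 559.39573043   -7.77457627   24.        ]
 [ 587.63081295  -94.41064059   24.        ]
 [ 490.74559115 -125.7912587    24.        ]
 [ 462.64647858  -39.29743656   24.        ]]
[525.10465328 -66.81847803  24.        ] [101.7551397   91.12094998 101.8405096   90.94361657]
[[614.87575025 264.87960791  63.        ]
 [436.0934696  282.14552039  63.        ]]
```

View pics/c.png

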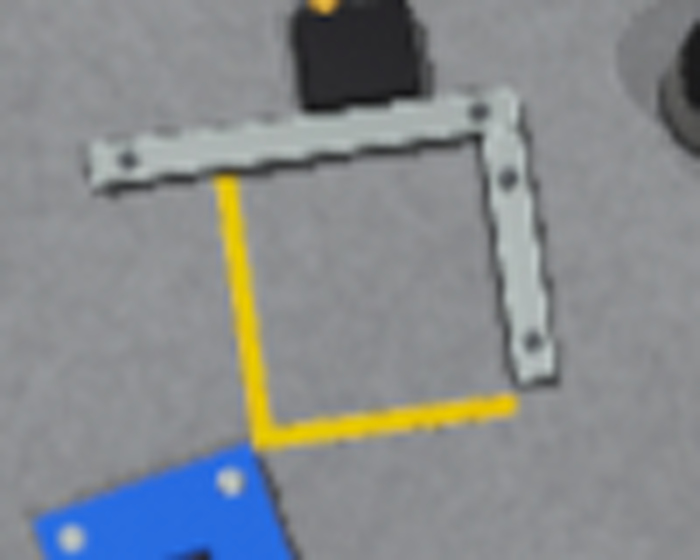

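The crop shows the back stop running from (90,165) to (515,110) and the side stop from (500,110) to (537,380). The tape marks the open sides, and the probe is behind the back stop. I'll fit the stop edges numerically.

```bash
python3 - <<'E'
from h import *
im=bot.capture("top"); g=cv2.resize(im[120:200,245:345],None,fx=7,fy=7,interpolation=cv2.INTER_CUBIC)
hsv=cv2.cvtColor(g,cv2.COLOR_RGB2HSV)
k=((hsv[...,2]>150)&(hsv[...,1]<60)).astype(np.uint8)
n,l,s,_=cv2.connectedComponentsWithStats(k);i=1+np.argmax(s[1:,4]);k=(l==i).astype(np.uint8);print(s[i])
def W(p,z=20): return ray("top",(np.array(p)+.5)/7-.5+[245,120],z)[:,:2]
# back face: lowest stop pixel for columns 110..460 ; side face: leftmost for rows 190..370
b=W([(x,np.where(k[:,x])[0].max()+.5) for x in range(115,465)])
f=W([(np.where(k[y])[0].min()-.5,y) for y in range(190,365)])
bo=W([(x,np.where(k[:,x])[0].min()-.5) for x in range(115,465)])
fo=W([(np.where(k[y])[0].max()+.5,y) for y in range(190,365)])
L={}
for nm,p in zip(("b","bo","f","fo"),(b,bo,f,fo)):
    vx,vy,x,y=cv2.fitLine(p.astype(np.float32),cv2.DIST_HUBER,0,.01,.01).ravel();L[nm]=(np.array([x,y]),np.array([vx,vy]));print(nm,x,y,np.degrees(np.arctan2(vy,vx)))
d=L['b'][1];ya=d if d[1]>0 else -d; d2=L['f'][1]; xa=d2 if d2[0]>0 else -d2
yb=np.arctan2(-ya[0],ya[1]);yf=np.arctan2(xa[1],xa[0]);yaw=(2*yb+yf)/3;print(yb,yf,yaw)
X=np.array([np.cos(yaw),np.sin(yaw)]);Y=np.array([-X[1],X[0]])
m=lambda n,a:L[n][0]@a
print("thick",m('bo',X)-m('b',X),m('f',Y)-m('fo',Y))
xb=(m('b',X)+m('bo',X))/2-8; ys=(m('f',Y)+m('fo',Y))/2+8
N=X*(xb-50)+Y*(ys+45);print("nest",N,"yaw",yaw)
P=ray("top",cv2.boxPoints(blue(im)),24)[:,:2];c=P.mean(0)
e=P[1]-P[2];print("blue",c,np.arctan2(e[1],e[0]),"in nest",(c-N)@X,(c-N)@Y)
# buttons
H=cv2.cvtColor(im,cv2.COLOR_RGB2HSV)
for nm,lo,hi in(("g",(50,120,60),(75,255,255)),("r",(0,180,120),(5,255,255))):
    q=cv2.inRange(H,lo,hi);q[:,:110]=0;q[:,180:]=0;y,x=np.where(q>0);print(nm,len(x),ray("top",[(x.mean(),y.mean())],63))
E
```

```text
[   47    91   427    95 14244]Traceback (most recent call last):
  File "<stdin>", line 9, in <module>
    return umr_minimum(a, axis, None, out, keepdims, initial, where)
ValueError: zero-size array to reduction operation minimum which has no identity
```

```bash
cat > m.py <<'E'
from h import *
im=bot.capture("top"); g=cv2.resize(im[120:200,245:345],None,fx=7,fy=7,interpolation=cv2.INTER_CUBIC)
hsv=cv2.cvtColor(g,cv2.COLOR_RGB2HSV)
k=((hsv[...,2]>150)&(hsv[...,1]<60)).astype(np.uint8)
n,l,s,_=cv2.connectedComponentsWithStats(k);o=1+np.argsort(-s[1:,4])[:2];print(s[o])
k=l==o[0];k2=l==o[1]
def W(p,z=20): return ray("top",(np.array(p)+.5)/7-.5+[245,120],z)[:,:2]
cs=range(115,465);rs=range(200,360)
b=W([(x,np.where(k[:,x])[0].max()+.5) for x in cs]);bo=W([(x,np.where(k[:,x])[0].min()-.5) for x in cs])
f=W([(np.where(k2[y])[0].min()-.5,y) for y in rs]);fo=W([(np.where(k2[y])[0].max()+.5,y) for y in rs])
L={}
for nm,p in zip(("b","bo","f","fo"),(b,bo,f,fo)):
    vx,vy,x,y=cv2.fitLine(p.astype(np.float32),cv2.DIST_HUBER,0,.01,.01).ravel();L[nm]=(np.array([x,y]),np.array([vx,vy]));print(nm,x,y,np.degrees(np.arctan2(vy,vx)))
u=lambda n,i:L[n][1]*np.sign(L[n][1][i])
ya=u('b',1)+u('bo',1);xa=u('f',0)+u('fo',0)
yb=np.arctan2(-ya[0],ya[1]);yf=np.arctan2(xa[1],xa[0]);yaw=(2*yb+yf)/3;print(yb,yf,yaw)
X=np.array([np.cos(yaw),np.sin(yaw)]);Y=np.array([-X[1],X[0]])
m=lambda n,a:L[n][0]@a
print("thick",m('bo',X)-m('b',X),m('f',Y)-m('fo',Y))
N=X*((m('b',X)+m('bo',X))/2-58)+Y*((m('f',Y)+m('fo',Y))/2+53);print("nest",N,"yaw",yaw)
P=ray("top",cv2.boxPoints(blue(im)),24)[:,:2];c=P.mean(0)
e=P[1]-P[2];print("blue",c,np.arctan2(e[1],e[0]),"in nest",(c-N)@X,(c-N)@Y)
H=cv2.cvtColor(im,cv2.COLOR_RGB2HSV)
for nm,lo,hi in(("g",(50,120,60),(75,255,255)),("r",(0,180,120),(5,255,255))):
    q=cv2.inRange(H,lo,hi);q[:,:110]=0;q[:,180:]=0;y,x=np.where(q>0);print(nm,len(x),ray("top",[(x.mean(),y.mean())],63))
E
python3 m.py
```

```text
[[   43    91   431    95 14287]
 [  481    82    73   299  9573]]
b 700.1981 -112.88632 -83.63095
bo 714.6731 -114.327255 -84.63146
f 648.6492 -196.51772 5.905504
fo 648.2514 -210.98167 6.45163
0.1024297 0.10783635 0.10423192
thick 14.246521 14.344086
nest [ 652.9254  -149.99231] yaw 0.10423192
blue [525.10465328 -66.81847803] 0.31323194559384615 in nest -118.47336918606467 96.0213187182614
g 101 [[615.64788863 266.65042656  63.        ]]
r 186 [[435.97774073 287.31524766  63.        ]]
```

Nest is at about (653,-150) with yaw 0.104. The blue carrier sits at (-118,+96) in the nest frame, turned +0.209. The plan is to push along nest +x with both fingers as a fence and stop about 4 mm short. Then I push in -y onto the side stop, then +x home.

Emit:
servo_tool(
  deltas=[
    [[0,0,0],[0,0,9.2]],
    [[0,0,0],[0,0,9.2]],
    [[0.0263,-0.0373,0],[0,0,0]],
    [[0.0263,-0.0373,0],[0,0,0]],
    [[0.0263,-0.0373,0],[0,0,0]],
    [[0.0263,-0.0373,0],[0,0,0]],
    [[0.0263,-0.0373,0],[0,0,0]],
    [[0.0263,-0.0373,0],[0,0,0]],
    [[0.0263,-0.0373,0],[0,0,0]],
    [[0.0263,-0.0373,0],[0,0,0]],
    [[0.0263,-0.0373,0],[0,0,0]],
    [[0.0263,-0.0373,0],[0,0,0]],
    [[0,0,0.05],[0,0,0]],
    [[0,0,0.05],[0,0,0]],
    [[0,0,0],[0,0,0]],
  ],
  fingers=0.4,
)

```text
time: 2.12
tool_pos: [437.1, -79.2, 124.3]
tcp_rot: [-3.138, 0.007, 0.104]
contact_force: [-0.3, 1.0, 0.1]
grip_width: 36.6
finger_force: 0.0
```

Emit:
servo_tool(
  deltas=[
    [[0,0,0.04],[0,0,0]],
    [[0,0,0.04],[0,0,0]],
    [[0,0,0.02],[0,0,0]],
    [[0,0,0.013],[0,0,0]],
    [[0,0,0],[0,0,0]],
    [[0,0,0],[0,0,0]],
  ],
)

```text
time: 2.88
tool_pos: [440.3, -80.6, 14.9]
tcp_rot: [3.141, -0.002, 0.104]
contact_force: [-0.8, 0.6, 0.5]
grip_width: 37.0
finger_force: 0.0
```

```bash
cat > s.py <<'E'
from h import *
import sys
N=np.array([652.93,-149.99]);a=.1042;X=np.array([np.cos(a),np.sin(a)]);Y=np.array([-X[1],X[0]])
o=bot.get_obs();p=o['tool_pos'];print("tool nest",(p[:2]-N)@X,(p[:2]-N)@Y,p[2],o['tcp_rot'],o['contact_force'],"t",o['time'])
im=bot.capture("scene")
if len(sys.argv)>1: cv2.imwrite(sys.argv[1],cv2.resize(im[180:320,140:360,::-1],None,fx=3.6,fy=3.6))
im=bot.capture("top");
if len(sys.argv)>2: cv2.imwrite(sys.argv[2],cv2.resize(im[110:260,220:360,::-1],None,fx=4,fy=4))
r=blue(im);P=ray("top",cv2.boxPoints(r),24)[:,:2];c=P.mean(0)
e=P[1]-P[0];print("blue nest",(c-N)@X,(c-N)@Y,"size",r[1],"ang",(np.arctan2(e[1],e[0])-a+np.pi/4)%(np.pi/2)-np.pi/4)
E
python3 s.py pics/s1.png
```

```text
tool nest -204.23222715767352 91.1750522552193 14.85057369286639 [ 3.14052695e+00 -1.96708262e-03  1.03613788e-01] [-0.82047584  0.56488956  0.4954601 ] t 2.875
blue nest -118.46029025184656 95.90813646714618 size (37.164554595947266, 33.23451232910156) ang 0.2166071837177468
```

View pics/s1.png

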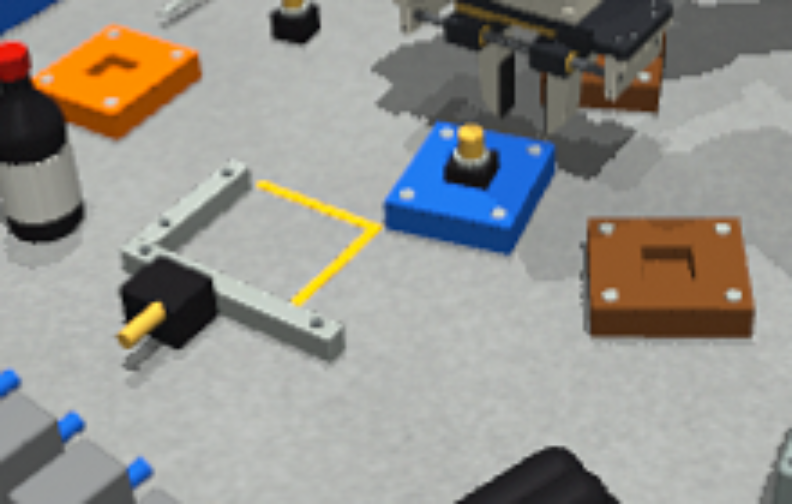

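The fingers stand clear behind the carrier. Next is the +x push.

Emit:
servo_tool(
  deltas=[
    [[0.006,0,0.003],[0,0,0]],
    [[0.007,0,0],[0,0,0]],
    [[0.007,0,0],[0,0,0]],
    [[0.007,0,0],[0,0,0]],
    [[0.007,0,0],[0,0,0]],
    [[0.007,0,0],[0,0,0]],
    [[0.007,0,0],[0,0,0]],
    [[0.007,0,0],[0,0,0]],
    [[0.007,0,0],[0,0,0]],
    [[0.007,0,0],[0,0,0]],
    [[0.007,0,0],[0,0,0]],
    [[0.007,0,0],[0,0,0]],
    [[0.007,0,0],[0,0,0]],
    [[0.007,0,0],[0,0,0]],
    [[0.006,0,0],[0,0,0]],
    [[0.005,0,0],[0,0,0]],
    [[0.004,0,0],[0,0,0]],
    [[0,0,0],[0,0,0]],
  ],
)

```text
time: 5.22
tool_pos: [551.5, -68.6, 10.9]
tcp_rot: [3.141, -0.001, 0.104]
contact_force: [0.3, 0.9, -0.5]
grip_width: 36.9
finger_force: 0.0
```

```bash
python3 s.py
```

```text
tool nest -92.44146684025432 91.48938593813163 10.866790584989218 [ 3.14116317e+00 -1.20467826e-03  1.03703833e-01] [ 0.25323715  0.87251161 -0.49642117] t 5.225
blue nest -6.9460299510610515 83.760045790572 size (17.382862091064453, 33.136077880859375) ang -0.0415768942657746
```

Emit:
servo_tool(
  deltas=[
    [[0.006,0,0],[0,0,0]],
    [[0.007,0,0],[0,0,0]],
    [[0.006,0,0],[0,0,0]],
    [[0.005,0,0],[0,0,0]],
    [[0.003,0,0],[0,0,0]],
    [[0,0,0],[0,0,0]],
    [[-0.02,0,0],[0,0,0]],
    [[-0.03,0,0],[0,0,0]],
    [[-0.03,0,0],[0,0,0]],
    [[0,0,0],[0,0,0]],
  ],
)

```text
time: 6.58
tool_pos: [496.6, -74.0, 10.8]
tcp_rot: [-3.141, 0.001, 0.103]
contact_force: [0.0, 0.6, -0.1]
grip_width: 36.7
finger_force: 0.0
```

```bash
python3 s.py pics/s2.png pics/t2.png
```

```text
tool nest -147.55079209533272 91.79779670512323 10.775686317506358 [-3.14123306e+00  8.27469267e-04  1.02768965e-01] [ 0.01509993  0.63070471 -0.0958957 ] t 6.575
blue nest -6.940048527010584 84.38882257798986 size (37.60945129394531, 33.27121353149414) ang 0.005193352926645023
```

View pics/t2.png

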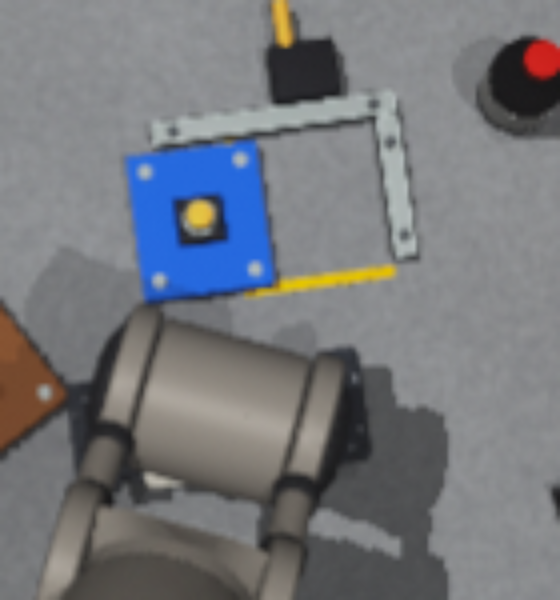

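The carrier is square to the nest at about (-6,84), just short of the back stop, which matches the picture. Now I lift, move to its +y side and turn 90°.

Emit:
servo_tool(
  deltas=[
    [[0,0,-0.045],[0,0,0]],
    [[0,0,-0.045],[0,0,0]],
    [[0.035,-0.0155,0],[0,0,0]],
    [[0.035,-0.0155,0],[0,0,0]],
    [[0.035,-0.0155,0],[0,0,0]],
    [[0.0355,-0.0155,0],[0,0,0]],
    [[0,0,0],[0,0,-10]],
    [[0,0,0],[0,0,-10]],
    [[0,0,0],[0,0,-10]],
    [[0,0,0],[0,0,-10]],
    [[0,0,0],[0,0,-10]],
    [[0,0,0],[0,0,-10]],
    [[0,0,0],[0,0,-10]],
    [[0,0,0],[0,0,-10]],
    [[0,0,0],[0,0,-10]],
    [[0,0,0],[0,0,0]],
    [[0,0,0],[0,0,0]],
  ],
)

```text
time: 8.8
tool_pos: [631.9, 2.3, 100.7]
tcp_rot: [3.141, 0.0, 1.671]
contact_force: [-0.4, 0.2, 0.1]
grip_width: 36.9
finger_force: 0.0
```

```bash
python3 s.py
```

```text
tool nest -5.06081728780684 153.6570190575447 100.70336851151484 [3.14098465e+00 1.57943686e-04 1.67127927e+00] [-0.35138464  0.16554155  0.09996649] t 8.8
blue nest -7.190619087757011 76.40407439895101 size (37.32585525512695, 27.055727005004883) ang -0.021283436502671504
```

Emit:
servo_tool(
  deltas=[
    [[0,0,0.045],[0,0,-0.2]],
    [[0,0,0.035],[0,0,0]],
    [[0,0,0.01],[0,0,0]],
    [[-0.006,0,0],[0,0,0]],
    [[-0.007,0,0],[0,0,0]],
    [[-0.007,0,0],[0,0,0]],
    [[-0.007,0,0],[0,0,0]],
    [[-0.007,0,0],[0,0,0]],
    [[-0.007,0,0],[0,0,0]],
    [[-0.007,0,0],[0,0,0]],
    [[-0.007,0,0],[0,0,0]],
    [[-0.007,0,0],[0,0,0]],
    [[-0.007,0,0],[0,0,0]],
    [[-0.007,0,0],[0,0,0]],
    [[-0.006,0,0],[0,0,0]],
    [[-0.005,0,0],[0,0,0]],
    [[-0.003,0,0],[0,0,0]],
    [[-0.002,0,0],[0,0,0]],
    [[0,0,0],[0,0,0]],
  ],
)

```text
time: 11.28
tool_pos: [641.2, -89.7, 10.6]
tcp_rot: [-3.141, 0.001, 1.678]
contact_force: [0.1, 0.8, 0.8]
grip_width: 36.5
finger_force: 0.2
```

```bash
python3 s.py pics/s3.png
```

```text
tool nest -5.362480140139725 61.211378269835166 10.610952345922604 [-3.14148985e+00  5.57166982e-04  1.67795171e+00] [0.13319584 0.81730875 0.84956583] t 11.275
blue nest -14.979128826127685 -23.609665986621945 size (31.0, 14.0) ang -0.13163509061013068
```

View pics/s3.png

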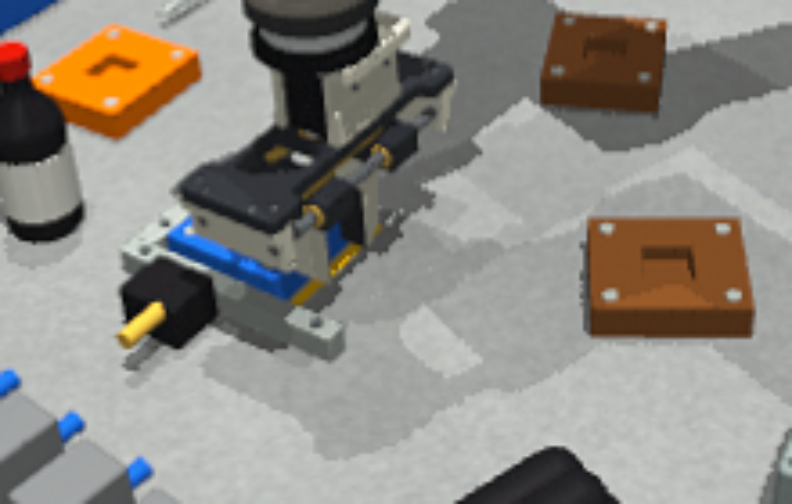

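The carrier is following the fingers into the nest, with about 6 mm left. I'll creep until the side stop is felt.

Emit:
servo_tool(
  deltas=[
    [[-0.002,0,0],[0,0,0]],
    [[-0.002,0,0],[0,0,0]],
    [[-0.001,0,0],[0,0,0]],
    [[-0.001,0,0],[0,0,0]],
    [[0,0,0],[0,0,0]],
  ],
)

```text
time: 12.0
tool_pos: [641.6, -94.5, 10.6]
tcp_rot: [-3.141, -0.001, 1.678]
contact_force: [-1.1, 4.9, 0.4]
grip_width: 36.7
finger_force: 2.5
```

Emit:
servo_tool(
  deltas=[
    [[-0.001,0,0],[0,0,0]],
    [[0,0,0],[0,0,0]],
  ],
)

```text
time: 12.25
tool_pos: [641.5, -94.6, 10.6]
tcp_rot: [-3.141, -0.002, 1.678]
contact_force: [-0.4, 7.8, 2.3]
grip_width: 36.8
finger_force: 4.1
```

Emit:
servo_tool(
  deltas=[
    [[-0.001,0,0],[0,0,0]],
    [[0,0,0],[0,0,0]],
  ],
)

```text
time: 12.5
tool_pos: [641.4, -94.6, 10.6]
tcp_rot: [-3.14, -0.003, 1.679]
contact_force: [-1.1, 10.5, 3.4]
grip_width: 36.8
finger_force: 5.8
```

Emit:
servo_tool(
  deltas=[
    [[-0.002,0,0],[0,0,0]],
    [[0,0,0],[0,0,0]],
    [[0,0,0],[0,0,0]],
  ],
)

```text
time: 12.88
tool_pos: [641.4, -94.7, 10.7]
tcp_rot: [-3.14, -0.006, 1.679]
contact_force: [-2.7, 18.1, 3.7]
grip_width: 37.0
finger_force: 9.1
```

Emit:
servo_tool(
  deltas=[
    [[0.01,0,0],[0,0,0]],
    [[0.02,0,0],[0,0,0]],
    [[0,0,-0.045],[0,0,0]],
    [[0,0,-0.045],[0,0,0]],
    [[0,0,0],[0,0,10]],
    [[0,0,0],[0,0,10]],
    [[0,0,0],[0,0,10]],
    [[0,0,0],[0,0,10]],
    [[0,0,0],[0,0,10]],
    [[0,0,0],[0,0,10]],
    [[0,0,0],[0,0,10]],
    [[0,0,0],[0,0,10]],
    [[0,0,0],[0,0,10.2]],
    [[-0.0225,0.0275,0],[0,0,0]],
    [[-0.0225,0.0275,0],[0,0,0]],
    [[-0.0225,0.0275,0],[0,0,0]],
    [[0,0,0],[0,0,0]],
    [[0,0,0],[0,0,0]],
  ],
)

```text
time: 15.12
tool_pos: [580.8, -157.9, 100.8]
tcp_rot: [3.141, -0.0, 0.103]
contact_force: [-0.2, -0.2, -0.6]
grip_width: 36.6
finger_force: 0.0
```

```bash
python3 s.py pics/s4.png
```

```text
tool nest -72.52383799518859 -0.4168360046657291 100.84524828740705 [ 3.14143320e+00 -4.99407336e-04  1.03441011e-01] [-0.22591211 -0.16221475 -0.59718848] t 15.125
blue nest 31.987287076866522 36.63721480084159 size (9.0, 6.0) ang -0.13219477667461565
```

Emit:
servo_tool(
  deltas=[
    [[-0.014,0,0],[0,0,0]],
    [[0,0,0],[0,0,0]],
    [[0,0,0.045],[0,0,0]],
    [[0,0,0.035],[0,0,0]],
    [[0,0,0.01],[0,0,0]],
    [[0.005,0,0],[0,0,0]],
    [[0.005,0,0],[0,0,0]],
    [[0.005,0,0],[0,0,0]],
    [[0.003,0,0],[0,0,0]],
    [[0.002,0,0],[0,0,0]],
    [[0.002,0,0],[0,0,0]],
    [[0.002,0,0],[0,0,0]],
    [[0,0,0],[0,0,0]],
  ],
)

```text
time: 16.85
tool_pos: [590.3, -157.2, 10.6]
tcp_rot: [-3.141, 0.0, 0.104]
contact_force: [-3.4, 1.6, 1.7]
grip_width: 36.4
finger_force: 1.4
```

Emit:
servo_tool(
  deltas=[
    [[0.0015,0,0],[0,0,0]],
    [[0,0,0],[0,0,0]],
  ],
)

```text
time: 17.1
tool_pos: [592.1, -157.3, 10.6]
tcp_rot: [3.141, -0.0, 0.104]
contact_force: [-0.7, 1.5, -0.1]
grip_width: 36.6
finger_force: 0.9
```

Emit:
servo_tool(
  deltas=[
    [[0.0015,0,0],[0,0,0]],
    [[0,0,0],[0,0,0]],
  ],
)

```text
time: 17.35
tool_pos: [593.7, -157.2, 10.6]
tcp_rot: [3.141, -0.0, 0.104]
contact_force: [-3.2, 1.1, 0.2]
grip_width: 36.4
finger_force: 0.7
```

Emit:
servo_tool(
  deltas=[
    [[0.001,0,0],[0,0,0]],
    [[0.001,0,0],[0,0,0]],
    [[0,0,0],[0,0,0]],
  ],
)

```text
time: 17.73
tool_pos: [594.6, -157.0, 10.6]
tcp_rot: [-3.141, 0.002, 0.104]
contact_force: [-5.3, 0.2, 1.6]
grip_width: 36.6
finger_force: 2.8
```

Emit:
servo_tool(
  deltas=[
    [[0.001,0,0],[0,0,0]],
    [[0.001,0,0],[0,0,0]],
    [[0,0,0],[0,0,0]],
  ],
)

```text
time: 18.1
tool_pos: [594.7, -157.0, 10.6]
tcp_rot: [-3.141, 0.006, 0.104]
contact_force: [-12.7, -2.5, 7.1]
grip_width: 37.0
finger_force: 6.2
```

Emit:
servo_tool(
  deltas=[
    [[0.002,0,0],[0,0,0]],
    [[0,0,0],[0,0,0]],
    [[-0.012,0,0],[0,0,0]],
    [[-0.03,0,0],[0,0,0]],
    [[-0.05,0,0],[0,0,0]],
    [[-0.02,0,-0.03],[0,0,0]],
    [[0,0,-0.04],[0,0,0]],
    [[-0.04,0,-0.04],[0,0,0]],
    [[0,0,0],[0,0,0]],
  ],
  fingers=0.4,
)

```text
time: 19.23
tool_pos: [448.7, -173.3, 123.8]
tcp_rot: [3.137, -0.006, 0.102]
contact_force: [-0.4, -0.1, 1.1]
grip_width: 36.6
finger_force: 0.0
```

```bash
python3 s.py pics/s5.png pics/t5.png; python3 m.py | tail -2
```

```text
tool nest -205.52763650882642 -1.940805545579046 123.80035217549229 [ 3.13739765 -0.00590705  0.10231696] [-0.40817996 -0.12833254  1.12424122] t 19.225
blue nest -1.3498151241484726 0.5839338212416301 size (36.769554138183594, 32.951175689697266) ang 0.0108570966318986
[[   90    83   463   298 22038]
 [  111    16    39    37   422]]Traceback (most recent call last):
  File "m.py", line 10, in <module>
    f=W([(np.where(k2[y])[0].min()-.5,y) for y in rs]);fo=W([(np.where(k2[y])[0].max()+.5,y) for y in rs])
          ~~~~~~~~~~~~~~~~~~~~~~^^
    return umr_minimum(a, axis, None, out, keepdims, initial, where)
ValueError: zero-size array to reduction operation minimum which has no identity
```

View pics/t5.png

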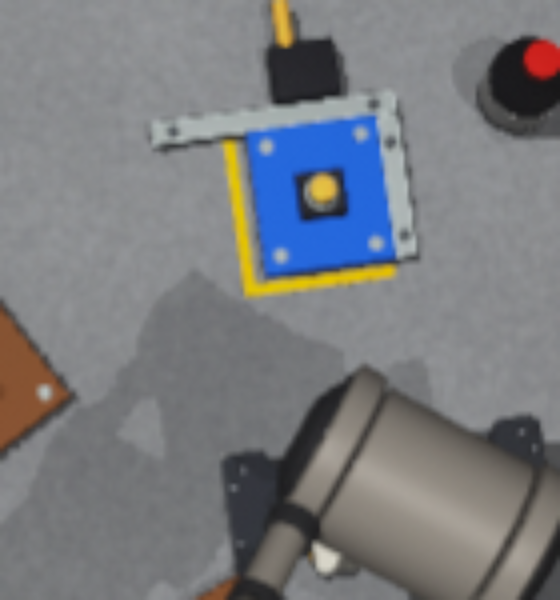

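View pics/s5.png

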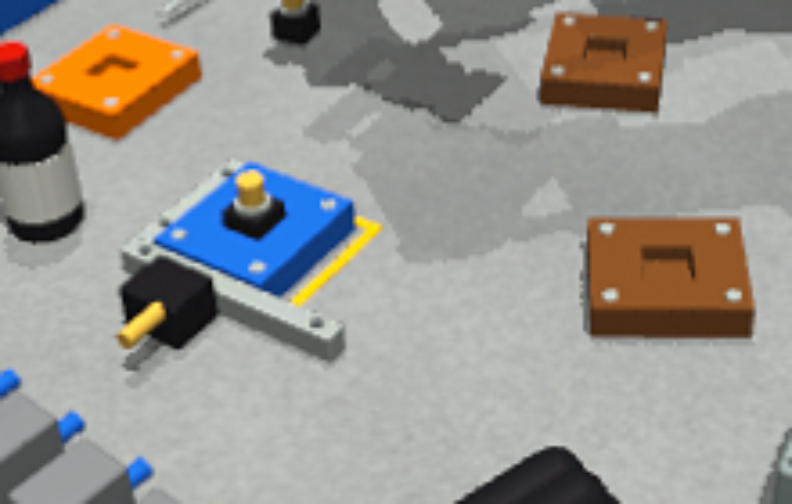

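The carrier sits square against both stops at about (-1,0.6) mm with the connector upright. Next is the green button at (615.5,266). The gripper is shut and turned so that its body stays clear of the box on the left.

Emit:
servo_tool(
  deltas=[
    [[0,0,0],[0,0,-10]],
    [[0,0,0],[0,0,-10]],
    [[0,0,0],[0,0,-10]],
    [[0,0,0],[0,0,-10]],
    [[0,0,0],[0,0,-10]],
    [[0,0,0],[0,0,-10]],
    [[0,0,0],[0,0,-10]],
    [[0,0,0],[0,0,-10]],
    [[0.045,0.0134,0],[0,0,0]],
    [[0.045,0.0134,0],[0,0,0]],
    [[0.045,0.0134,0],[0,0,0]],
    [[0.045,0.0134,0],[0,0,0]],
    [[0.045,0.0134,0],[0,0,0]],
    [[0.045,0.0134,0],[0,0,0]],
    [[0.045,0.0134,0],[0,0,0]],
    [[0.045,0.0134,0],[0,0,0]],
    [[0.045,0.0134,0],[0,0,0]],
    [[0.045,0.0134,0],[0,0,0]],
    [[0,0,0],[0,0,0]],
  ],
  fingers=0,
)

```text
time: 21.75
tool_pos: [613.7, 270.9, 117.8]
tcp_rot: [-3.14, -0.0, 1.504]
contact_force: [0.4, -0.1, -0.1]
grip_width: 0.6
finger_force: 0.0
```

```bash
python3 - <<'E'
from h import *
print(bot.get_obs()['tool_pos'])
im=bot.capture("scene");cv2.imwrite("pics/s6.png",im[120:420,260:560,::-1].repeat(2,0).repeat(2,1))
H=cv2.cvtColor(im,cv2.COLOR_RGB2HSV);q=cv2.inRange(H,(50,120,60),(75,255,255));y,x=np.where(q>0);print(len(x),x.mean(),y.mean(),ray("scene",[(x.mean(),y.mean())],61))
E
```

```text
[613.72776966 270.91222753 117.82566997]
190 378.7473684210526 296.36315789473684 [[619.08884128 269.46286291  61.        ]]
```

View pics/s6.png

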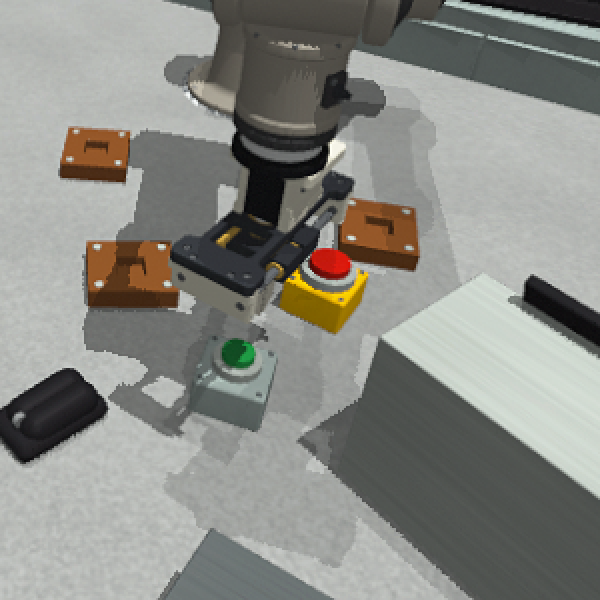

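The shut fingers are above the green button and clear of the tall box and the red button. Pressing now.

Emit:
servo_tool(
  deltas=[
    [[-0.003,0.0025,0.02],[0,0,0]],
    [[0,0,0.02],[0,0,0]],
    [[0,0,0.01],[0,0,0]],
    [[0,0,0],[0,0,0]],
    [[0,0,0.003],[0,0,0]],
    [[0,0,0.003],[0,0,0]],
    [[0,0,0.003],[0,0,0]],
    [[0,0,0.002],[0,0,0]],
    [[0,0,0],[0,0,0]],
  ],
)

```text
time: 22.92
tool_pos: [616.7, 264.0, 61.3]
tcp_rot: [3.139, -0.0, 1.5]
contact_force: [-0.5, -1.3, 9.2]
grip_width: 0.4
finger_force: 4.4
```

Emit:
servo_tool(
  deltas=[
    [[0,0,0.002],[0,0,0]],
    [[0,0,0],[0,0,0]],
  ],
)

```text
time: 23.18
tool_pos: [616.7, 264.1, 61.0]
tcp_rot: [3.139, -0.001, 1.5]
contact_force: [-5.4, -3.4, 20.0]
grip_width: 0.4
finger_force: 9.3
```

Emit:
servo_tool(
  deltas=[
    [[0,0,0.002],[0,0,0]],
    [[0,0,0],[0,0,0]],
  ],
)

```text
time: 23.42
tool_pos: [616.8, 264.1, 60.8]
tcp_rot: [3.138, -0.001, 1.5]
contact_force: [-10.3, -5.3, 28.8]
grip_width: 0.3
finger_force: 14.1
```

It stops hard at z≈61, which is too high for a fully pressed button. I'll save a view of the contact, lift, and look with the wrist camera as well.

```bash
python3 - <<'E'
from h import *
np.save("a.npy",bot.capture("scene")); np.save("w1.npy",bot.capture("wrist"))
E
```

Emit:
servo_tool(
  deltas=[
    [[0,0,-0.01],[0,0,0]],
    [[0,0,-0.035],[0,0,0]],
    [[0,0,-0.035],[0,0,0]],
    [[0,0,0],[0,0,0]],
    [[0,0,0],[0,0,0]],
  ],
)

```text
time: 24.15
tool_pos: [615.4, 263.9, 134.6]
tcp_rot: [-3.14, 0.001, 1.5]
contact_force: [-0.5, 0.8, -1.1]
grip_width: 0.5
finger_force: 0.0
```

```bash
python3 - <<'E'
from h import *
print(bot.get_obs()['tool_pos'])
m=bot.camera_model("wrist");w=bot.capture("wrist");b=bot.capture("scene");np.save("b.npy",b)
H=cv2.cvtColor(w,cv2.COLOR_RGB2HSV);q=cv2.inRange(H,(50,120,50),(75,255,255));y,x=np.where(q>0);print(len(x));
if len(x): print(x.min(),x.max(),y.min(),y.max(),ray("wrist",[(x.mean(),y.mean()),(x.min(),y.mean()),(x.max(),y.mean()),(x.mean(),y.min()),(x.mean(),y.max())],63,m=m))
c=lambda i:cv2.resize(i[250:350,330:430],(400,400),interpolation=cv2.INTER_CUBIC)
w1=np.load("w1.npy")
top=np.hstack([c(np.load("a.npy")),c(b)]);bot_=np.hstack([cv2.resize(w1,(266,200)),cv2.resize(w,(266,200)),np.zeros((200,268,3),np.uint8)])
cv2.imwrite("pics/z.png",np.vstack([top,bot_])[:,:,::-1])
E
```

```text
[615.37722323 263.87883616 134.63339437]
1179
260 298 199 238 [[616.65048446 269.85405624  63.        ]
 [601.16602964 270.93089983  63.        ]
 [631.39382143 268.82890855  63.        ]
 [617.73022903 285.7583806   63.        ]
 [615.54490582 253.57098682  63.        ]]
```

View pics/z.png

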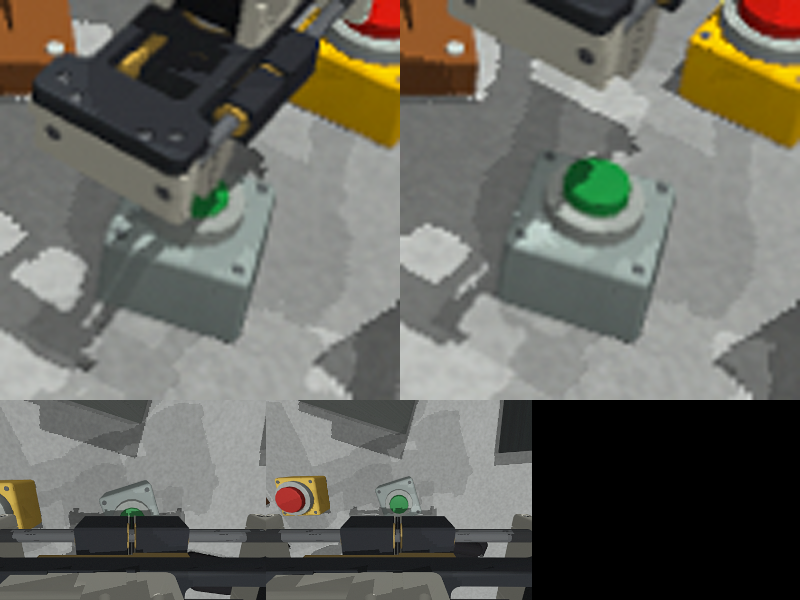

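The wrist view puts the button at about (616.7,269.8), so the press was 6 mm off centre. I'll check how deep it went by comparing the green outline in the two scene frames.

```bash
python3 - <<'E'
from h import *
a,b=np.load("a.npy"),np.load("b.npy")
g=lambda i:(lambda i:(i[...,1]>i[...,0]*1.6)&(i[...,1]>i[...,2]*1.3)&(i[...,1]>70))(i.astype(int))
A,B=g(a),g(b)
for y in range(284,310):
    f=lambda M:''.join('#' if v else '.' for v in M[y,366:396]);print(y,f(A),f(B))
m=bot.camera_model("scene");Rm=R.from_euler('xyz',m['rotation']).as_matrix().T
t=np.linspace(0,2*np.pi,200)
for z in(63,61,57):
    P=np.c_[616.7+16*np.cos(t),269.8+16*np.sin(t),np.full(200,z)]
    p=cv2.projectPoints(P,cv2.Rodrigues(Rm)[0],-Rm@m['xyz'],m['mtx'],m['dist'])[0].reshape(-1,2);print(z,p.min(0),p.max(0))
E
```

```text
284 .............................. ..............................
285 .............................. ..............................
286 .............................. ..............................
287 .............................. ..............................
288 .............................. ..............................
289 .............................. ............#.................
290 .............................. ........##.######.............
291 .............................. .......####.#######...........
292 .............................. ......##############..........
293 .............................. ......####.##########.........
294 .............................. .....################.........
295 ...................#.......... .....################.........
296 ...................##......... ......################........
297 .................####......... .......###############........
298 ................#.###......... ......###############.........
299 .............#..#####......... .....#.##############.........
300 ............#########......... ......###############.........
301 ............#########......... .......##############.........
302 ............#######........... .........##########...........
303 ............######............ ...........#######............
304 ..............#............... ..............................
305 .............................. ..............................
306 .............................. ..............................
307 .............................. ..............................
308 .............................. ..............................
309 .............................. ..............................
63 [371.06229091 288.90815103] [388.20010835 301.193726  ]
61 [370.93941739 289.65301344] [388.05111726 301.9445148 ]
57 [370.69463944 291.13615263] [387.75431784 303.43918738]
```

Inconclusive, so I'll re-centre and press in small steps, logging force against height.

Emit:
servo_tool(
  deltas=[
    [[0.006,0.001,0.03],[0,0,0]],
    [[0,0,0.03],[0,0,0]],
    [[0,0,0.004],[0,0,0]],
    [[0,0,0],[0,0,0]],
    [[0,0,0],[0,0,0]],
  ],
)

```text
time: 24.88
tool_pos: [618.2, 270.1, 73.0]
tcp_rot: [3.139, -0.001, 1.5]
contact_force: [-0.0, 0.6, -0.2]
grip_width: 0.4
finger_force: 0.0
```

Emit:
servo_tool(
  deltas=[
    [[0,0,0.002],[0,0,0]],
    [[0,0,0],[0,0,0]],
  ],
)

```text
time: 25.12
tool_pos: [617.5, 269.9, 70.1]
tcp_rot: [3.141, -0.0, 1.5]
contact_force: [-0.3, 0.5, -0.6]
grip_width: 0.4
finger_force: 0.0
```

Emit:
servo_tool(
  deltas=[
    [[0,0,0.002],[0,0,0]],
    [[0,0,0],[0,0,0]],
  ],
)

```text
time: 25.38
tool_pos: [617.3, 269.9, 67.5]
tcp_rot: [-3.141, 0.0, 1.5]
contact_force: [0.2, 0.6, 0.7]
grip_width: 0.3
finger_force: 0.0
```

Emit:
servo_tool(
  deltas=[
    [[0,0,0.002],[0,0,0]],
    [[0,0,0],[0,0,0]],
  ],
)

```text
time: 25.62
tool_pos: [617.5, 269.9, 65.8]
tcp_rot: [3.141, 0.0, 1.5]
contact_force: [0.2, -0.7, 2.3]
grip_width: 0.5
finger_force: 1.1
```

Emit:
servo_tool(
  deltas=[
    [[0,0,0.002],[0,0,0]],
    [[0,0,0],[0,0,0]],
  ],
)

```text
time: 25.88
tool_pos: [617.5, 269.9, 63.8]
tcp_rot: [3.141, -0.0, 1.5]
contact_force: [-0.8, -1.3, 3.1]
grip_width: 0.7
finger_force: 1.7
```

Emit:
servo_tool(
  deltas=[
    [[0,0,0.002],[0,0,0]],
    [[0,0,0],[0,0,0]],
  ],
)

```text
time: 26.12
tool_pos: [617.5, 269.9, 61.8]
tcp_rot: [3.141, -0.0, 1.5]
contact_force: [-0.7, -0.1, 4.7]
grip_width: 0.5
finger_force: 2.3
```

There is spring contact from about 67 mm, with force rising to about 5 N near 61. The height reading is offset by 4 mm, and the stop at 61 is the bottom of travel. I'll press to the bottom once more, hold, and retreat.

Emit:
servo_tool(
  deltas=[
    [[0,0,0.002],[0,0,0]],
    [[0,0,0],[0,0,0]],
    [[0,0,0],[0,0,0]],
  ],
)

```text
time: 26.5
tool_pos: [617.6, 269.9, 61.2]
tcp_rot: [3.141, -0.0, 1.5]
contact_force: [-4.2, -2.0, 12.0]
grip_width: 0.4
finger_force: 5.9
```

Emit:
servo_tool(
  deltas=[
    [[0,0,-0.01],[0,0,0]],
    [[0,0,-0.04],[0,0,0]],
    [[0,0,-0.04],[0,0,0]],
    [[-0.03,-0.03,0],[0,0,0]],
    [[-0.03,-0.03,0],[0,0,0]],
    [[0,0,0],[0,0,0]],
    [[0,0,0],[0,0,0]],
  ],
)

```text
time: 27.38
tool_pos: [554.2, 214.6, 149.9]
tcp_rot: [3.14, -0.0, 1.5]
contact_force: [0.4, -0.2, 1.0]
grip_width: 0.4
finger_force: 0.0
```

```bash
python3 s.py pics/s9.png; python3 - <<'E'
from h import *
i=bot.capture("scene").astype(int);B=(i[...,1]>i[...,0]*1.6)&(i[...,1]>i[...,2]*1.3)&(i[...,1]>70);B[:284]=0;B[310:]=0;y,x=np.where(B[:,360:400]);print(len(x),y.min(),y.max())
E
```

```text
tool nest -60.311262199213374 372.8585506751496 149.9371384426961 [ 3.14043650e+00 -4.66975307e-04  1.49959539e+00] [ 0.38813872 -0.21486332  0.95131015] t 27.375
blue nest -1.3498151241484726 0.5839338212416301 size (36.76955032348633, 32.951175689697266) ang 0.0108570966318986
192 289 303
```

The carrier hasn't moved, the button is back up, and the arm is clear.

```bash
python3 -c "
from plant import bot
print(bot.close_job())"
```

```text
the job is handed in; nothing more can be done
None
```

The job is handed in, verdict not shown: the blue carrier measured square against both stops (about 1.3 mm and 0.6 mm from home), the green button was pressed to its bottom twice and is back up, and the arm is clear.

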